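Move the seasonings to the new rack in their old order

TASK

Move the four seasoning containers from the old dark-wood rack into the new light-wood rack, one standing upright in the middle of each compartment, in the same left-to-right order (as seen from the robot) in which they stood in the old rack. Set each one down, without dropping it or tipping any over; the cork mats stay behind.

Things in the scene. Friction and masses are not known exactly. Their poses are not given: they have to be found in the camera images.
- spice_jar: Slim clear glass spice jar with a green label and a flat black screw cap; round, 43 mm in diameter, 96 mm tall (cap from 75 mm up, 43 mm in diameter). Loose, about 0.11 kg; sides straight, a good grip is 50 to 75 mm above its base. Origin: centre of its underside, z up.
- pepper_shaker: Small glass shaker with a domed pale top with holes; round, 44 mm in diameter, 90 mm tall; the body, 43 mm wide, reaches up to 70 mm, the domed top above it is 34 mm wide. Loose, about 0.1 kg; a good grip is 45 to 62 mm above its base. Origin: centre of its underside, z up.
- pepper_tin: Squat dark green tin with a wide flat black lid; round, body 52 mm in diameter up to 70 mm, lid 55 mm in diameter from 70 to 88 mm, its top. Loose, about 0.12 kg; a good grip is on the body 45 to 60 mm above its base. Origin: centre of its underside, z up.
- flour_shaker: Plain steel flour shaker, a smooth bare metal cylinder with a low domed sprinkler lid; round, body 50 mm in diameter up to 80 mm, lid 51.6 mm in diameter from 80 to 94 mm, top at 104 mm. Loose, about 0.16 kg; a good grip is 50 to 72 mm above its base. Origin: centre of its underside, z up.
- old_rack: Old rack, dark wood, fixed; four equal compartments in a row, a container on a cork mat in each. Same size and axes as the new rack. Origin: centre of its underside. One rack stands in front, the other about 0.1 m behind, roughly parallel (yaw within 0.1 rad); which is in front, and their places along y, vary.
- new_rack: New rack, light wood, empty, fixed; 64 mm deep (x), 316 long (y, to the left). Board top at z = 12 mm; four compartments 72 mm wide, open at front and back, centres at x = 0, y = +114, +38, -38, -114 mm, parted by 4 mm dividers 20 mm above the board; end cheeks 28 mm. Origin: centre of its underside.
- spice_jar_mat: Round cork mat, 66 mm in diameter, 3 mm thick, fixed in the compartment of the old rack in which the spice jar starts, and staying there: it marks that container's place in the old row. The four mats look alike. Origin: centre of its underside, on the board.
- pepper_shaker_mat: Round cork mat, 66 mm in diameter, 3 mm thick, fixed in the compartment of the old rack in which the pepper shaker starts, and staying there: it marks that container's place in the old row. The four mats look alike. Origin: centre of its underside, on the board.
- pepper_tin_mat: Round cork mat, 66 mm in diameter, 3 mm thick, fixed in the compartment of the old rack in which the pepper tin starts, and staying there: it marks that container's place in the old row. The four mats look alike. Origin: centre of its underside, on the board.
- flour_shaker_mat: Round cork mat, 66 mm in diameter, 3 mm thick, fixed in the compartment of the old rack in which the flour shaker starts, and staying there: it marks that container's place in the old row. The four mats look alike. Origin: centre of its underside, on the board.
Things that resemble listed ones, but are neither listed nor needed, are in the scene too. What is shaped like the pepper_tin but purple is not meant.

How it is judged (in metres and radians):
At the end, for the whole second after the job is handed in: Each container stands released and at rest on the board of the new rack, upright within 0.12 rad, within 16 mm of the centre (in depth and along the row) of the compartment with the same number from the left as the one it started from in the old rack (x of spice_jar in the frame of new_rack between -0.016 and 0.016 m and z of spice_jar in the frame of new_rack between 0.008 and 0.016 m and angle between each of spice_jar, pepper_shaker, pepper_tin, flour_shaker's own z axis and vertical below 0.12 rad and linear speed of each of spice_jar, pepper_shaker, pepper_tin, flour_shaker below 0.02 m/s and angular speed of each of spice_jar, pepper_shaker, pepper_tin, flour_shaker below 0.3 rad/s and ((y of spice_jar_mat in the frame of old_rack between 0.099 and 0.129 m and y of spice_jar in the frame of new_rack between 0.098 and 0.13 m) or (y of spice_jar_mat in the frame of old_rack between 0.023 and 0.053 m and y of spice_jar in the frame of new_rack between 0.022 and 0.054 m) or (y of spice_jar_mat in the frame of old_rack between -0.053 and -0.023 m and y of spice_jar in the frame of new_rack between -0.054 and -0.022 m) or (y of spice_jar_mat in the frame of old_rack between -0.129 and -0.099 m and y of spice_jar in the frame of new_rack between -0.13 and -0.098 m)) and x of pepper_shaker in the frame of new_rack between -0.016 and 0.016 m and z of pepper_shaker in the frame of new_rack between 0.008 and 0.016 m and ((y of pepper_shaker_mat in the frame of old_rack between 0.099 and 0.129 m and y of pepper_shaker in the frame of new_rack between 0.098 and 0.13 m) or (y of pepper_shaker_mat in the frame of old_rack between 0.023 and 0.053 m and y of pepper_shaker in the frame of new_rack between 0.022 and 0.054 m) or (y of pepper_shaker_mat in the frame of old_rack between -0.053 and -0.023 m and y of pepper_shaker in the frame of new_rack between -0.054 and -0.022 m) or (y of pepper_shaker_mat in the frame of old_rack between -0.129 and -0.099 m and y of pepper_shaker in the frame of new_rack between -0.13 and -0.098 m)) and x of pepper_tin in the frame of new_rack between -0.016 and 0.016 m and z of pepper_tin in the frame of new_rack between 0.008 and 0.016 m and ((y of pepper_tin_mat in the frame of old_rack between 0.099 and 0.129 m and y of pepper_tin in the frame of new_rack between 0.098 and 0.13 m) or (y of pepper_tin_mat in the frame of old_rack between 0.023 and 0.053 m and y of pepper_tin in the frame of new_rack between 0.022 and 0.054 m) or (y of pepper_tin_mat in the frame of old_rack between -0.053 and -0.023 m and y of pepper_tin in the frame of new_rack between -0.054 and -0.022 m) or (y of pepper_tin_mat in the frame of old_rack between -0.129 and -0.099 m and y of pepper_tin in the frame of new_rack between -0.13 and -0.098 m)) and x of flour_shaker in the frame of new_rack between -0.016 and 0.016 m and z of flour_shaker in the frame of new_rack between 0.008 and 0.016 m and ((y of flour_shaker_mat in the frame of old_rack between 0.099 and 0.129 m and y of flour_shaker in the frame of new_rack between 0.098 and 0.13 m) or (y of flour_shaker_mat in the frame of old_rack between 0.023 and 0.053 m and y of flour_shaker in the frame of new_rack between 0.022 and 0.054 m) or (y of flour_shaker_mat in the frame of old_rack between -0.053 and -0.023 m and y of flour_shaker in the frame of new_rack between -0.054 and -0.022 m) or (y of flour_shaker_mat in the frame of old_rack between -0.129 and -0.099 m and y of flour_shaker in the frame of new_rack between -0.13 and -0.098 m))); the robot touches nothing.
It fails at once if a container tipped over (angle between any of spice_jar, pepper_shaker, pepper_tin, flour_shaker's own z axis and vertical above 1 rad).
It fails at once if a container was dropped or thrown (moving faster than 0.7 m/s with no finger on it) ((linear speed of spice_jar above 0.7 m/s and contact force between spice_jar and the fingers below 0.05 N) or (linear speed of pepper_shaker above 0.7 m/s and contact force between pepper_shaker and the fingers below 0.05 N) or (linear speed of pepper_tin above 0.7 m/s and contact force between pepper_tin and the fingers below 0.05 N) or (linear speed of flour_shaker above 0.7 m/s and contact force between flour_shaker and the fingers below 0.05 N)).
It also fails if it takes over 96 s, if anything falls off the work surface, if the arm or the gripper's body presses on something with over 40 N, if the wrist force passes 120 N, or if a joint passes its speed limit or range.

ROBOT

A 6-joint arm with a two-finger parallel gripper is mounted at the origin on a cart in front of the work surface, level with it; the furniture and walls round the work are solid. World frame = base frame: x ahead of the robot, y to its left, z up, the work surface at z = 0. Lengths are in m, angles in degrees, forces in N, time in s.
With the tool pointing down it reaches from about 0.375 to 0.9 m from the base axis. Payload 3.1 kg.
Tool frame: the origin (TCP) lies on the centre line of the jaws, within the pads' length; the fingertips stand 14 mm ahead of it and the grasp point (between the pads) lies 5 mm behind it (bot.tips_ahead is the distance from the TCP to the fingertips, in m); z points along the fingers, y is the line along which they close (so a half turn about z gives the same grasp; the last joint's range is limited). The gripper opens to 87 mm and grips with 3 to 60 N. Pads are 19 mm wide; open, the fingers measure 117 mm over their backs; the gripper's body (75 mm by 190 mm) begins 51 mm behind the grasp point.
Start: joints at [61.793, 30.224, 82.088, -0, 67.689, -10.227], TCP at [0.193, 0.594, 0.237] pointing down, gripper open.
Joint ranges: [-176.69, 176.69], [-43.24, 126.21], [12.49, 139.97], [-82, 262], [0, 151.66], [-163.58, 163.58]. Speed limits (degrees/s): [159.86, 159.86, 180, 180, 180, 180].

INTERFACE

Orientations are given as a 3x3 rotation matrix whose columns are the frame's x, y, z axes.
In Python, from rig import bot gives the robot as it stands.
- The arm moves only by the tool play_rows, never from a script. Its argument "moves" is a list that holds one entry, the list of rows, each a list of 6 numbers: the shift along the tool's x, y, z in mm, then the turn, a rotation vector about the tool's x, y, z in rad. A call has 1 to 5 rows; each row shifts and turns the commanded pose from where the row before left it, along the tool's axes as they then stand; what a row does not reach is not made up. A row lasts 1/10 s, in which the tool goes at most 50 mm and 8.59 degrees, less where a joint would pass 70% of its speed; a pose out of reach is approached as far as the arm can. A call with a gripper value outside its range is refused whole. "fingers" is the opening, from -1 (shut) to 1 (fully open), set as the call begins (left out, the last holds). The fingers move at their own pace and stop on an object; the grip force is fixed at half the most. Time passes only in rows, so rows that do not move let the fingers close. It gives the time, the measured TCP pose, the force, the opening and the grip force at its end, in the units of the state.
- bot.read_state(): the state, without advancing time (a new reading comes with each control period).
- bot.capture(name): name is "side" or "top" or "wrist"; returns a dict with "image" (480x640x3 uint8, blue, green, red), "fx", "fy", "cx", "cy" (pixels), "distortion" ([k1, k2, p1, p2, k3] as OpenCV has them; the pictures are not rectified), "R" (3x3) and "t" (3): a world point X has camera coordinates R X + t. Camera axes: x right, y down, z forward; pixel columns grow to the right and rows downward; lengths in m; the calibration is good to about 2 mm. A picture is of the moment at which its call begins. There is no depth.
- bot.hand_in(): hands the job in; it is judged then, once.
Trained networks look in a picture, given as the dict that the camera call returned (one of the last four; its "shot" number tells which), for a name from the list of things; names that differ only in an ending like _2 or _b are one class to them, and where a whole thing is asked for, a point or a joint stands for the part that bears it (a point fixed in the world has none). Each returns a list of dicts, best first, with "confidence" (0 to 1); they miss things now and then, are a little off and sometimes report something else, mostly with a low value. They report only what shows in the picture. A call takes as long as a camera call. They do not tell look-alikes from the thing itself.
- bot.search_frame(picture, query): "centre" ([column, row] in pixels, amid what is visible of it).
- bot.silhouettes(picture, query): "pixels" (480x640 bool, what is visible of it) and "centre" ([column, row] in pixels, amid what is visible of it).
- bot.pinpoint(picture, query): "centre" ([column, row] in pixels: a listed point, or the origin of a listed thing).
The state is a dict: "time_s": time; "joint_positions": joint angles; "qvel": joint speeds; "tau": joint torques, N m; "position": TCP position; "tcp_rot": TCP orientation; "force": force on the tool from outside, world axes, zero at the start; "moment": the same for the moment, N m; "opening": opening from 0.0 (shut) to 1.0 (fully open); "grasp_force": force on a finger pad.
Only numpy, scipy, OpenCV 4.12 (cv2) and the standard library are available. Lean on these libraries where they do the work, as an engineer would, in place of code of your own. Each camera call takes 0.05 s, during which the arm holds its last target. There are 200 camera calls.

## Working session

There is one attempt and no reset: what is moved stays moved. The work goes in short steps, Python scripts to look and compute and a tool call to move; the robot and the scene stay as the last step left them, time stands still between calls to the robot, and variables do not carry over. Pictures are saved under pics/ and viewed, at most 14 in all, crops included, and the job is handed in when it is done.

Besides the shell and the picture viewer there is one more tool, called after ">>>" as a command line: name --argument value ..., lists and objects as JSON in quotes. play_rows: Moves the arm, as the interface text tells. Its arguments: {"type":"object","properties":{"moves":{"type":"array","items":{"type":"array","items":{"type":"array","items":{"type":"number"}}}},"fingers":{"type":"number"}},"required":["moves"]}

```bash
mkdir -p pics; ls; cat > h.py <<'E'
import numpy as np, cv2
from rig import bot
def ray(p,uv):
    K=np.array([[p['fx'],0,p['cx']],[0,p['fy'],p['cy']],[0,0,1]])
    n=cv2.undistortPoints(np.array([[uv]],float),K,np.array(p['distortion']))[0,0]
    R=np.array(p['R']);t=np.array(p['t'])
    return -R.T@t, R.T@np.array([n[0],n[1],1])
def onz(p,uv,z):
    c,d=ray(p,uv); return c+d*(z-c[2])/d[2]
def proj(p,X):
    K=np.array([[p['fx'],0,p['cx']],[0,p['fy'],p['cy']],[0,0,1]])
    return cv2.projectPoints(np.array(X,float).reshape(-1,3),cv2.Rodrigues(np.array(p['R']))[0],np.array(p['t'],float),K,np.array(p['distortion']))[0][:,0]
E
python3 - <<'E'
from h import *
print(bot.read_state())
for n in ['top','side']:
    p=bot.capture(n); cv2.imwrite(f'pics/{n}0.png',p['image'])
    c,d=ray(p,[320,240]);print(n,c,d)
    for q in ['spice_jar','pepper_shaker','pepper_tin','flour_shaker','old_rack','new_rack','spice_jar_mat']:
        for r in bot.pinpoint(p,q): print(q,np.round(r['centre']),round(r['confidence'],2),onz(p,r['centre'],0.015 if 'rack' not in q else 0).round(3))
E
```

```text
pics
{'time_s': 0.0, 'joint_positions': array([ 6.17935013e+01,  3.02790701e+01,  8.21563061e+01,  8.93239162e-05,
        6.76910696e+01, -1.02272350e+01]), 'qvel': array([-0.06906531, -0.09150608,  0.05736623, -0.0532523 , -0.09804612,
       -0.08253561]), 'tau': array([ 1.50021508e-03, -4.40059912e+01, -1.76595998e+01,  6.35538809e-02,
        5.82436868e-02, -1.68347729e-04]), 'position': array([0.19254949, 0.59385211, 0.23557096]), 'tcp_rot': array([[-9.51167904e-01,  3.08672202e-01, -1.04436084e-03],
       [ 3.08673718e-01,  9.51165998e-01, -1.94414285e-03],
       [ 3.93257663e-04, -2.17157302e-03, -9.99997565e-01]]), 'force': array([ 0.44903834, -0.04438554, -0.71886716]), 'moment': array([0.0580451 , 0.00599533, 0.00024908]), 'grasp_force': 0.0, 'opening': 1.0025319654910985}
top [ 0.38463159 -0.1428609   0.88185889] [ 0.12810657 -0.00668265 -0.99174604]
spice_jar [310. 269.] 0.64 [ 0.439 -0.128  0.015]
pepper_shaker [232. 264.] 0.96 [0.451 0.024 0.015]
pepper_tin [194. 266.] 0.94 [0.448 0.098 0.015]
pepper_tin [205. 214.] 0.88 [0.55  0.08  0.015]
flour_shaker [269. 272.] 0.69 [ 0.434 -0.049  0.015]
old_rack [253. 270.] 0.85 [ 0.44  -0.014  0.   ]
new_rack [324. 219.] 0.7 [ 0.541 -0.158  0.   ]
new_rack [253. 268.] 0.63 [ 0.443 -0.016  0.   ]
spice_jar_mat [309. 274.] 0.93 [ 0.431 -0.127  0.015]
side [-0.08986582 -0.02832909  0.66517786] [ 0.68590199 -0.09419742 -0.7215844 ]
pepper_shaker [228. 290.] 0.7 [0.444 0.029 0.015]
pepper_tin [179. 298.] 0.94 [0.437 0.1   0.015]
pepper_tin [194. 244.] 0.86 [0.542 0.081 0.015]
flour_shaker [280. 290.] 0.66 [ 0.436 -0.045  0.015]
old_rack [256. 293.] 0.83 [ 0.447 -0.01   0.   ]
new_rack [348. 237.] 0.83 [ 0.544 -0.16   0.   ]
spice_jar_mat [338. 286.] 0.63 [ 0.434 -0.127  0.015]
```

View pics/top0.png

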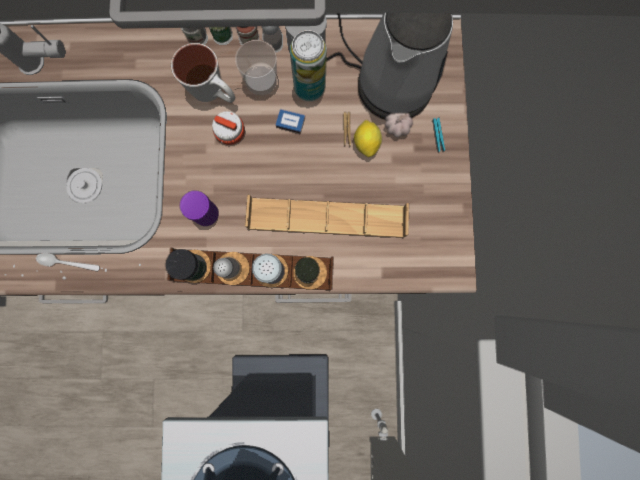

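View pics/side0.png

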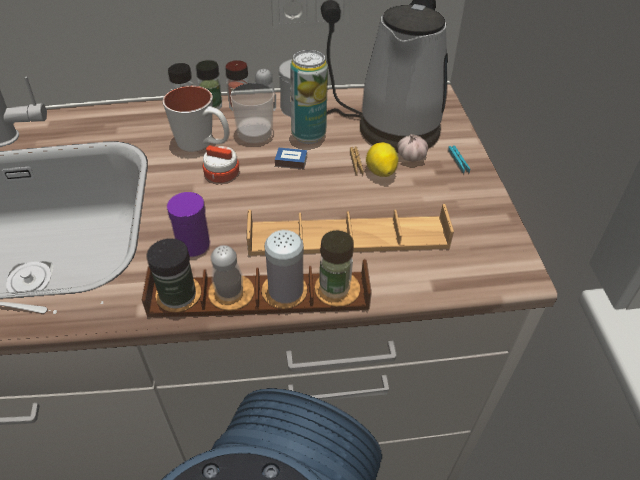

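The pictures show the dark rack in front with, left to right, tin (top px 184,265), pepper shaker (225,268), flour shaker (268,268) and spice jar (308,270). The light rack is behind, at (250–408, 198–235).

Things that could be confused, as side-view pixels: 
- The purple tin (189,225) is the wrong colour, so I take the green one (172,280).
- The shakers and jars along the back wall (180,75), (207,75), (237,75) and (264,75) are not in a rack. I take the four in the dark rack.

```bash
cat >> h.py <<'E'
from scipy.optimize import minimize
a=np.linspace(0,2*np.pi,40,endpoint=False)
def cyl(segs): return [np.vstack([np.c_[r*np.cos(a),r*np.sin(a),0*a+z] for z in (z0,z1)]) for r,z0,z1 in segs]
def box(x0,x1,y0,y1,z0,z1): return np.array([[x,y,z] for x in(x0,x1) for y in(y0,y1) for z in(z0,z1)])
M={'spice_jar':cyl([(.0215,0,.096)]),'pepper_shaker':cyl([(.0215,0,.07),(.017,.07,.086)]),
'pepper_tin':cyl([(.026,0,.07),(.0275,.07,.088)]),'flour_shaker':cyl([(.025,0,.08),(.0258,.08,.094),(.017,.094,.104)]),
'new_rack':[box(-.032,.032,-.158,.158,0,.012)]+[box(-.032,.032,y-.002,y+.002,0,.032) for y in(-.076,0,.076)]+[box(-.032,.032,s*.156-.002,s*.156+.002,0,.04) for s in(1,-1)]}
def render(p,q,x,y,yaw,z):
    m=np.zeros((480*4,640*4),np.uint8);c,s=np.cos(yaw),np.sin(yaw);R=np.array([[c,-s,0],[s,c,0],[0,0,1]])
    for P in M[q]:
        h=cv2.convexHull(((proj(p,P@R.T+[x,y,z])+.5)*4).astype(np.float32)); cv2.fillPoly(m,[h.round().astype(np.int32)],1)
    return cv2.resize(m.astype(np.float32),(640,480),interpolation=cv2.INTER_AREA)
def fit(p,q,mask,x0,z,yaw=False):
    def f(v):
        r=render(p,q,v[0],v[1],v[2] if yaw else 0,z); return 1-np.minimum(r,mask).sum()/np.maximum(r,mask).sum()
    n=3 if yaw else 2
    S=np.vstack([x0[:n]]+[np.array(x0[:n])+np.eye(3)[i,:n]*(.012 if i<2 else .06) for i in range(n)])
    r=minimize(f,x0[:n],method='Nelder-Mead',options=dict(initial_simplex=S,xatol=2e-4,fatol=1e-4)); return r.x,1-r.fun
E
python3 - <<'E'
from h import *
G={'pepper_tin':(.441,.099),'pepper_shaker':(.447,.026),'flour_shaker':(.435,-.048),'spice_jar':(.435,-.127),'new_rack':(.542,-.159,-.05)}
for n in ['top','side']:
    p=bot.capture(n); 
    for q,g in G.items():
        z=0 if 'rack' in q else .015
        uv=proj(p,[g[0],g[1],.05 if z else .01])[0]
        L=bot.silhouettes(p,q)
        if not L: print(n,q,'none');continue
        r=min(L,key=lambda r:np.hypot(*(np.array(r['centre'])-uv)))
        print(n,q,uv.round(),np.round(r['centre']),*[np.round(v,4) for v in fit(p,q,r['pixels'].astype(np.float32),g,z,'rack' in q)])
E
```

```text
top pepper_tin [189. 268.] [184. 263.] [0.4446 0.0993] 0.9349
top pepper_shaker [227. 264.] [230. 263.] [0.4422 0.0249] 0.8127
top flour_shaker [267. 271.] [268. 271.] [ 0.4367 -0.0544] 0.9575
top spice_jar [309. 270.] [307. 269.] [ 0.4338 -0.1245] 0.9196
top new_rack [325. 218.] [326. 216.] [ 0.5441 -0.162  -0.0607] 0.967
side pepper_tin [175. 280.] [170. 276.] [0.444 0.102] 0.9421
side pepper_shaker [228. 272.] [225. 273.] [0.4446 0.0288] 0.8093
side flour_shaker [282. 274.] [282. 261.] [ 0.4368 -0.0524] 0.9617
side spice_jar [338. 270.] [335. 263.] [ 0.4328 -0.1224] 0.9525
side new_rack [348. 234.] [371. 231.] [ 0.5434 -0.1603 -0.0657] 0.7615
```

>>> play_rows --moves '[[[0,0,0,0,0,0.14],[0,0,0,0,0,0.14],[0,0,0,0,0,0.14],[0,0,0,0,0,0.14],[0,0,0,0,0,0.14]]]' --fingers 1

```text
time_s: 1.9
position: [0.1929, 0.5945, 0.2365]
tcp_rot: [[-0.524, 0.852, -0.0], [0.852, 0.524, -0.0], [-0.0, -0.0, -1.0]]
force: [-0.3, -0.3, 0.5]
opening: 1.003
grasp_force: 0.0
```

>>> play_rows --moves '[[[0,0,0,0,0,0.14],[0,0,0,0,0,0.14],[0,0,0,0,0,0.14],[0,0,0,0,0,0.134],[0,0,0,0,0,0]]]'

```text
time_s: 2.4
position: [0.1929, 0.5945, 0.2366]
tcp_rot: [[-0.003, 1.0, 0.0], [1.0, 0.003, 0.0], [0.0, 0.0, -1.0]]
force: [0.3, 0.1, 0.7]
opening: 1.0
grasp_force: 0.0
```

>>> play_rows --moves '[[[0,48,0,0,0,0],[0,48,0,0,0,0],[-10,47,0,0,0,0],[-10,47,0,0,0,0],[-15,47,0,0,0,0]]]'

```text
time_s: 2.9
position: [0.4317, 0.5601, 0.2365]
tcp_rot: [[-0.007, 1.0, 0.0], [1.0, 0.007, 0.001], [0.001, 0.0, -1.0]]
force: [0.4, 0.3, -1.2]
opening: 0.999
grasp_force: 0.0
```

>>> play_rows --moves '[[[-48,0,0,0,0,0],[-48,0,0,0,0,0],[-48,0,0,0,0,0],[-48,0,0,0,0,0],[-48,0,0,0,0,0]]]'

```text
time_s: 3.4
position: [0.4305, 0.3184, 0.2366]
tcp_rot: [[-0.007, 1.0, 0.0], [1.0, 0.007, -0.0], [-0.0, 0.0, -1.0]]
force: [0.7, 0.0, -0.0]
opening: 1.004
grasp_force: 0.0
```

>>> play_rows --moves '[[[-48,0,0,0,0,0],[-48,0,0,0,0,0],[-48,0,0,0,0,0],[-48,0,0,0,0,0],[-48,0,0,0,0,0]]]'

```text
time_s: 3.9
position: [0.4313, 0.0784, 0.2369]
tcp_rot: [[-0.007, 1.0, 0.001], [1.0, 0.007, -0.0], [-0.0, 0.001, -1.0]]
force: [0.4, -0.1, -0.4]
opening: 1.003
grasp_force: 0.0
```

>>> play_rows --moves '[[[-48,0,0,0,0,0],[-48,0,0,0,0,0],[-48,0,0,0,0,0],[-48,0,0,0,0,0],[0,0,0,0,0,0]]]'

```text
time_s: 4.4
position: [0.4336, -0.1181, 0.2372]
tcp_rot: [[0.001, 1.0, 0.004], [1.0, -0.001, -0.004], [-0.004, 0.004, -1.0]]
force: [0.5, 0.8, 0.4]
opening: 1.003
grasp_force: 0.0
```

```bash
python3 - <<'E'
from h import *
print(bot.read_state()['position'])
p=bot.capture('wrist'); cv2.imwrite('pics/w1.png',p['image'])
c,d=ray(p,[320,240]);print(c,d)
G={'flour_shaker':(.437,-.053),'spice_jar':(.433,-.123),'new_rack':(.544,-.161,-.061)}
for q,g in G.items():
    z=0 if 'rack' in q else .015
    for r in bot.silhouettes(p,q): print(q,np.round(r['centre']),r['confidence'],*[np.round(v,4) for v in fit(p,q,r['pixels'].astype(np.float32),g,z,'rack' in q)])
E
```

```text
[ 0.43364552 -0.11806053  0.23720691]
[ 0.43355312 -0.03398863  0.3857344 ] [-0.00696702 -0.29975584 -0.95404601]
spice_jar [324. 233.] 0.6 [ 0.433 -0.122] 0.9651
spice_jar [328. 147.] 0.48 [ 0.4346 -0.0485] 0.7427
new_rack [429. 200.] 0.82 [ 0.5427 -0.1603 -0.0617] 0.8033
```

View pics/w1.png

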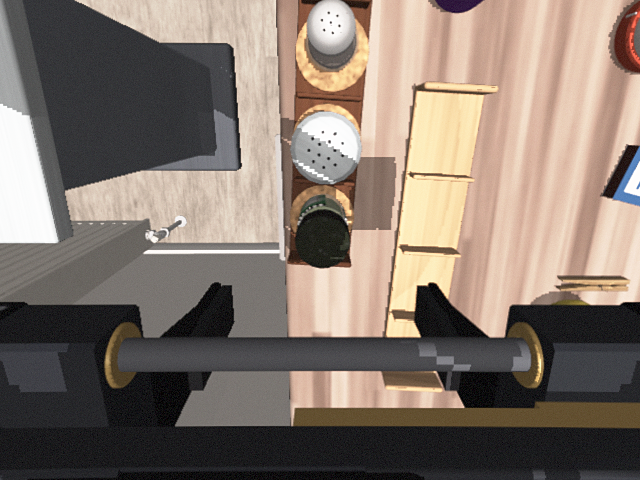

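Wrist view: spice jar at (322,235), flour shaker at (326,147) and pepper shaker at (330,35), all in the dark rack, with the jaws lined up. The three views agree on position, so I'll grasp the spice jar.

>>> play_rows --moves '[[[-4,0,35,0,0,0],[0,0,45,0,0,0],[0,0,44,0,0,0],[0,0,40,0,0,0],[0,0,0,0,0,0]]]'

```text
time_s: 5.1
position: [0.4287, -0.1123, 0.0682]
tcp_rot: [[-0.007, 1.0, -0.011], [1.0, 0.007, 0.006], [0.006, -0.011, -1.0]]
force: [-0.6, 0.1, 0.5]
opening: 1.001
grasp_force: 0.0
```

>>> play_rows --moves '[[[0,0,0,0,0,0],[0,0,0,0,0,0],[0,0,0,0,0,0],[0,0,0,0,0,0],[0,0,0,0,0,0]]]' --fingers -1

```text
time_s: 5.6
position: [0.4327, -0.1162, 0.0739]
tcp_rot: [[-0.003, 1.0, 0.003], [1.0, 0.003, -0.001], [-0.001, 0.003, -1.0]]
force: [1.0, -0.5, 0.0]
opening: 0.628
grasp_force: 0.0
```

>>> play_rows --moves '[[[-6,0,0,0,0,0],[0,0,0,0,0,0],[0,0,0,0,0,0],[0,0,0,0,0,0],[0,0,0,0,0,0]]]' --fingers -1

```text
time_s: 6.1
position: [0.4328, -0.1228, 0.0731]
tcp_rot: [[-0.003, 1.0, 0.002], [1.0, 0.003, -0.002], [-0.002, 0.002, -1.0]]
force: [-0.3, -2.4, 5.6]
opening: 0.49
grasp_force: 30.0
```

>>> play_rows --moves '[[[0,0,0,0,0,0],[0,0,0,0,0,0],[0,0,0,0,0,0]]]'

```text
time_s: 6.4
position: [0.4327, -0.1228, 0.0731]
tcp_rot: [[-0.003, 1.0, 0.002], [1.0, 0.003, -0.002], [-0.002, 0.002, -1.0]]
force: [-0.8, -2.9, 5.7]
opening: 0.489
grasp_force: 30.0
```

>>> play_rows --moves '[[[0,0,-8,0,0,0],[0,0,-16,0,0,0],[0,0,-20,0,0,0],[0,0,-12,0,0,0],[0,0,-4,0,0,0]]]'

```text
time_s: 6.9
position: [0.4323, -0.1219, 0.1337]
tcp_rot: [[-0.003, 1.0, 0.001], [1.0, 0.003, -0.001], [-0.001, 0.001, -1.0]]
force: [0.2, -0.0, -0.5]
opening: 0.489
grasp_force: 30.0
```

>>> play_rows --moves '[[[-15,10,0,0,0,0],[-30,20,0,0,0,0],[-30,20,0,0,0,0],[-30,20,0,0,0,0],[-25,17,0,0,0,0]]]'

```text
time_s: 7.4
position: [0.52, -0.2529, 0.1319]
tcp_rot: [[-0.002, 1.0, -0.001], [1.0, 0.002, 0.001], [0.001, -0.001, -1.0]]
force: [-0.6, 0.0, -1.4]
opening: 0.494
grasp_force: 30.0
```

>>> play_rows --moves '[[[-14,11,0,0,0,0],[-8,6,0,0,0,0],[0,0,0,0,0,0],[0,0,0,0,0,0]]]'

```text
time_s: 7.8
position: [0.5353, -0.2722, 0.1318]
tcp_rot: [[-0.003, 1.0, -0.002], [1.0, 0.003, 0.002], [0.002, -0.002, -1.0]]
force: [-0.9, -0.5, -0.8]
opening: 0.494
grasp_force: 30.0
```

>>> play_rows --moves '[[[-3,1,15,0,0,0],[0,0,20,0,0,0],[0,0,15,0,0,0],[0,0,7,0,0,0],[0,0,2,0,0,0]]]'

```text
time_s: 8.3
position: [0.5367, -0.2757, 0.0721]
tcp_rot: [[-0.003, 1.0, -0.002], [1.0, 0.003, 0.002], [0.002, -0.002, -1.0]]
force: [-0.8, 0.0, -1.0]
opening: 0.487
grasp_force: 30.0
```

>>> play_rows --moves '[[[0,0,1,0,0,0],[0,0,1,0,0,0],[0,0,0,0,0,0]]]'

```text
time_s: 8.6
position: [0.5379, -0.2768, 0.0721]
tcp_rot: [[-0.003, 1.0, 0.001], [1.0, 0.003, -0.001], [-0.001, 0.001, -1.0]]
force: [0.0, 0.1, -1.3]
opening: 0.485
grasp_force: 30.0
```

>>> play_rows --moves '[[[0,0,0.8,0,0,0],[0,0,0.7,0,0,0],[0,0,0,0,0,0]]]'

```text
time_s: 8.9
position: [0.5375, -0.2765, 0.0702]
tcp_rot: [[-0.003, 1.0, 0.0], [1.0, 0.003, -0.0], [-0.0, 0.0, -1.0]]
force: [-0.2, -0.0, -0.5]
opening: 0.484
grasp_force: 30.0
```

>>> play_rows --moves '[[[0,0,0.7,0,0,0],[0,0,0,0,0,0]]]'

```text
time_s: 9.1
position: [0.5376, -0.2765, 0.0701]
tcp_rot: [[-0.003, 1.0, 0.0], [1.0, 0.003, -0.0], [-0.0, 0.0, -1.0]]
force: [-1.8, 0.6, 4.7]
opening: 0.484
grasp_force: 30.0
```

>>> play_rows --moves '[[[0,0,0,0,0,0],[0,0,0,0,0,0],[0,0,0,0,0,0],[0,0,0,0,0,0],[0,0,0,0,0,0]]]' --fingers 1

```text
time_s: 9.6
position: [0.5375, -0.2765, 0.0692]
tcp_rot: [[-0.003, 1.0, -0.0], [1.0, 0.003, 0.0], [0.0, -0.0, -1.0]]
force: [-0.1, -0.6, -0.4]
opening: 0.857
grasp_force: 0.0
```

>>> play_rows --moves '[[[0,0,-20,0,0,0],[0,0,-30,0,0,0],[0,0,-30,0,0,0],[0,0,-20,0,0,0],[0,0,0,0,0,0]]]'

```text
time_s: 10.1
position: [0.5393, -0.2778, 0.1725]
tcp_rot: [[-0.003, 1.0, 0.006], [1.0, 0.003, -0.004], [-0.004, 0.006, -1.0]]
force: [0.9, -0.4, -0.2]
opening: 0.999
grasp_force: 0.0
```

>>> play_rows --moves '[[[35,-15,0,0,0,0],[45,-20,0,0,0,0],[45,-20,0,0,0,0],[45,-20,0,0,0,0],[35,-20,0,0,0,0]]]'

```text
time_s: 10.6
position: [0.4395, -0.0692, 0.1683]
tcp_rot: [[-0.003, 1.0, -0.003], [1.0, 0.003, 0.002], [0.002, -0.003, -1.0]]
force: [0.1, -0.6, 0.8]
opening: 1.003
grasp_force: 0.0
```

>>> play_rows --moves '[[[15,-5,0,0,0,0],[0,0,0,0,0,0],[0,0,0,0,0,0]]]'

```text
time_s: 10.9
position: [0.4385, -0.0579, 0.1693]
tcp_rot: [[-0.003, 1.0, 0.002], [1.0, 0.003, -0.001], [-0.001, 0.002, -1.0]]
force: [-0.1, -0.9, -0.1]
opening: 0.998
grasp_force: 0.0
```

```bash
cat > chk.py <<'E'
from h import *
import sys
c0=np.array([.5435,-.161]);yaw=-.062;R=np.array([[np.cos(yaw),-np.sin(yaw)],[np.sin(yaw),np.cos(yaw)]])
print('state',bot.read_state()['position'].round(4),bot.read_state()['force'].round(1))
for n in ['top','side','wrist']:
    p=bot.capture(n); cv2.imwrite(f'pics/{sys.argv[1]}_{n}.png',p['image'])
    for q in sys.argv[2:]:
        for r in bot.silhouettes(p,q):
            g=onz(p,r['centre'],.06)[:2]
            if not(.38<g[0]<.62 and -.32<g[1]<.2): continue
            z=.012 if g[0]>.49 else .015
            v,i=fit(p,q,r['pixels'].astype(np.float32),g,z); print(n,q,round(r['confidence'],2),v.round(4),'iou',round(i,2),'rack',(R.T@(v-c0)).round(4))
E
python3 chk.py a spice_jar flour_shaker
```

```text
state [ 0.4385 -0.0579  0.1693] [-0.1 -0.9 -0.1]
top spice_jar 0.86 [ 0.5386 -0.277 ] iou 0.96 rack [ 0.0023 -0.1161]
side spice_jar 0.73 [ 0.5387 -0.2758] iou 0.94 rack [ 0.0023 -0.1148]
side spice_jar 0.34 [ 0.4675 -0.1516] iou 0.18 rack [-0.0764  0.0046]
side flour_shaker 0.79 [ 0.4366 -0.0524] iou 0.85 rack [-0.1134  0.1017]
wrist spice_jar 0.25 [0.4506 0.0868] iou 0.25 rack [-0.108   0.2416]
wrist flour_shaker 0.58 [ 0.4356 -0.052 ] iou 0.98 rack [-0.1145  0.1022]
```

>>> play_rows --moves '[[[5,-2,15,0,0,0],[0,0,30,0,0,0],[0,0,30,0,0,0],[0,0,20,0,0,0],[0,0,0,0,0,0]]]'

```text
time_s: 11.85
position: [0.4334, -0.0514, 0.0724]
tcp_rot: [[-0.003, 1.0, -0.005], [1.0, 0.003, 0.002], [0.002, -0.005, -1.0]]
force: [-0.7, 0.8, 0.3]
opening: 0.998
grasp_force: 0.0
```

>>> play_rows --moves '[[[0,0,0,0,0,0],[0,0,0,0,0,0],[0,0,0,0,0,0],[0,0,0,0,0,0],[0,0,0,0,0,0]]]' --fingers -1

```text
time_s: 12.35
position: [0.4352, -0.0519, 0.075]
tcp_rot: [[-0.003, 1.0, 0.001], [1.0, 0.003, -0.001], [-0.001, 0.001, -1.0]]
force: [-0.3, -0.9, -0.2]
opening: 0.633
grasp_force: 0.0
```

>>> play_rows --moves '[[[0,0,0,0,0,0],[0,0,0,0,0,0],[0,0,0,0,0,0],[0,0,0,0,0,0]]]'

```text
time_s: 12.75
position: [0.4353, -0.052, 0.0748]
tcp_rot: [[-0.003, 1.0, 0.001], [1.0, 0.003, -0.0], [-0.0, 0.001, -1.0]]
force: [-0.6, 0.3, 6.0]
opening: 0.578
grasp_force: 30.0
```

>>> play_rows --moves '[[[0,0,-8,0,0,0],[0,0,-16,0,0,0],[0,0,-20,0,0,0],[0,0,-12,0,0,0],[0,0,-4,0,0,0]]]'

```text
time_s: 13.25
position: [0.435, -0.0518, 0.1354]
tcp_rot: [[-0.003, 1.0, 0.001], [1.0, 0.003, -0.001], [-0.001, 0.001, -1.0]]
force: [0.8, 0.2, -3.4]
opening: 0.579
grasp_force: 30.0
```

>>> play_rows --moves '[[[-15,10,0,0,0,0],[-28,20,0,0,0,0],[-30,21,0,0,0,0],[-30,21,0,0,0,0],[-24,18,0,0,0,0]]]'

```text
time_s: 13.75
position: [0.5267, -0.1817, 0.1334]
tcp_rot: [[-0.002, 1.0, 0.0], [1.0, 0.002, -0.001], [-0.001, 0.0, -1.0]]
force: [0.1, -0.3, -2.5]
opening: 0.578
grasp_force: 30.0
```

>>> play_rows --moves '[[[-14,11,0,0,0,0],[-6,5,0,0,0,0],[0,0,0,0,0,0],[0,0,0,0,0,0]]]'

```text
time_s: 14.15
position: [0.54, -0.1977, 0.1334]
tcp_rot: [[-0.003, 1.0, -0.003], [1.0, 0.003, 0.002], [0.002, -0.003, -1.0]]
force: [-0.0, 1.0, -1.9]
opening: 0.581
grasp_force: 30.0
```

>>> play_rows --moves '[[[-1,1,15,0,0,0],[0,0,20,0,0,0],[0,0,15,0,0,0],[0,0,7,0,0,0],[0,0,2,0,0,0]]]'

```text
time_s: 14.65
position: [0.5412, -0.1983, 0.0746]
tcp_rot: [[-0.004, 1.0, -0.002], [1.0, 0.004, 0.001], [0.001, -0.002, -1.0]]
force: [0.3, 0.6, -1.9]
opening: 0.579
grasp_force: 30.0
```

>>> play_rows --moves '[[[0,0,1,0,0,0],[0,0,1,0,0,0],[0,0,0,0,0,0]]]'

```text
time_s: 14.95
position: [0.5426, -0.1996, 0.074]
tcp_rot: [[-0.003, 1.0, 0.001], [1.0, 0.003, -0.001], [-0.001, 0.001, -1.0]]
force: [0.6, 0.2, -2.2]
opening: 0.58
grasp_force: 30.0
```

>>> play_rows --moves '[[[0,0,0.7,0,0,0],[0,0,0,0,0,0]]]'

```text
time_s: 15.15
position: [0.5424, -0.1996, 0.073]
tcp_rot: [[-0.003, 1.0, 0.0], [1.0, 0.003, -0.0], [-0.0, 0.0, -1.0]]
force: [0.0, -0.1, -2.3]
opening: 0.575
grasp_force: 30.0
```

>>> play_rows --moves '[[[0,0,0.6,0,0,0],[0,0,0.5,0,0,0],[0,0,0,0,0,0]]]'

```text
time_s: 15.45
position: [0.5424, -0.1996, 0.0718]
tcp_rot: [[-0.003, 1.0, 0.0], [1.0, 0.003, -0.0], [-0.0, 0.0, -1.0]]
force: [-0.5, -0.0, 0.8]
opening: 0.577
grasp_force: 30.0
```

>>> play_rows --moves '[[[0,0,0.3,0,0,0],[0,0,0,0,0,0],[0,0,0,0,0,0],[0,0,0,0,0,0],[0,0,0,0,0,0]]]' --fingers 1

```text
time_s: 15.95
position: [0.5423, -0.1995, 0.0712]
tcp_rot: [[-0.003, 1.0, 0.0], [1.0, 0.003, -0.0], [-0.0, 0.0, -1.0]]
force: [0.4, -0.3, 0.1]
opening: 0.936
grasp_force: 0.0
```

>>> play_rows --moves '[[[0,0,-20,0,0,0],[0,0,-30,0,0,0],[0,0,-30,0,0,0],[0,0,-20,0,0,0],[0,0,0,0,0,0]]]'

```text
time_s: 16.45
position: [0.5442, -0.2005, 0.1743]
tcp_rot: [[-0.003, 1.0, 0.006], [1.0, 0.003, -0.004], [-0.004, 0.006, -1.0]]
force: [0.3, -0.2, 0.3]
opening: 0.998
grasp_force: 0.0
```

>>> play_rows --moves '[[[35,-15,0,0,0,0],[45,-20,0,0,0,0],[45,-20,0,0,0,0],[45,-20,0,0,0,0],[35,-16,0,0,0,0]]]'

```text
time_s: 16.95
position: [0.4478, 0.0076, 0.1701]
tcp_rot: [[-0.003, 1.0, -0.004], [1.0, 0.003, 0.001], [0.001, -0.004, -1.0]]
force: [0.5, 1.0, -0.1]
opening: 1.001
grasp_force: 0.0
```

>>> play_rows --moves '[[[22,-8,0,0,0,0],[0,0,0,0,0,0],[0,0,0,0,0,0]]]'

```text
time_s: 17.25
position: [0.4425, 0.0274, 0.1707]
tcp_rot: [[-0.004, 1.0, -0.0], [1.0, 0.004, -0.0], [-0.0, -0.0, -1.0]]
force: [0.4, -0.3, 0.2]
opening: 0.997
grasp_force: 0.0
```

```bash
python3 chk.py b flour_shaker pepper_shaker
```

```text
state [0.4425 0.0274 0.1707] [ 0.4 -0.3  0.2]
top flour_shaker 0.74 [ 0.5446 -0.201 ] iou 0.95 rack [ 0.0036 -0.0399]
top flour_shaker 0.43 [ 0.5363 -0.0903] iou 0.2 rack [-0.0116  0.0701]
top pepper_shaker 0.58 [0.441  0.0235] iou 0.59 rack [-0.1138  0.1778]
side flour_shaker 0.57 [ 0.5442 -0.2   ] iou 0.98 rack [ 0.0031 -0.0389]
side pepper_shaker 0.74 [0.4456 0.0276] iou 0.77 rack [-0.1093  0.1822]
wrist flour_shaker 0.68 [0.522 0.012] iou 0.31 rack [-0.0322  0.1713]
wrist pepper_shaker 0.77 [0.4408 0.0303] iou 0.82 rack [-0.1144  0.1846]
wrist pepper_shaker 0.72 [0.4459 0.0445] iou 0.28 rack [-0.1102  0.1991]
```

>>> play_rows --moves '[[[1,0,17,0,0,0],[0,0,32,0,0,0],[0,0,32,0,0,0],[0,0,22,0,0,0],[0,0,0,0,0,0]]]'

```text
time_s: 18.2
position: [0.441, 0.0283, 0.0661]
tcp_rot: [[-0.002, 1.0, -0.006], [1.0, 0.002, 0.001], [0.001, -0.006, -1.0]]
force: [-1.2, -0.0, 0.3]
opening: 1.001
grasp_force: 0.0
```

>>> play_rows --moves '[[[0,0,0,0,0,0],[0,0,0,0,0,0],[0,0,0,0,0,0],[0,0,0,0,0,0],[0,0,0,0,0,0]]]' --fingers -1

```text
time_s: 18.7
position: [0.443, 0.0282, 0.0689]
tcp_rot: [[-0.003, 1.0, 0.002], [1.0, 0.003, -0.0], [-0.0, 0.002, -1.0]]
force: [-0.0, 0.5, 0.7]
opening: 0.632
grasp_force: 0.0
```

>>> play_rows --moves '[[[0,0,0,0,0,0],[0,0,0,0,0,0],[0,0,0,0,0,0],[0,0,0,0,0,0],[0,0,0,0,0,0]]]'

```text
time_s: 19.2
position: [0.4421, 0.0283, 0.0683]
tcp_rot: [[-0.003, 1.0, -0.001], [1.0, 0.003, 0.0], [0.0, -0.001, -1.0]]
force: [-1.2, -0.3, 3.4]
opening: 0.433
grasp_force: 29.9
```

```bash
python3 - <<'E'
from h import *
p=bot.capture('side'); q=bot.capture('wrist')
a=cv2.resize(p['image'][190:340,130:330],(800,600))[:, :]
b=cv2.resize(q['image'][100:400,200:500],(400,400))
im=np.hstack([cv2.resize(a,(400,400)),b]); cv2.imwrite('pics/c1.png',im)
E
```

```text
(no output)
```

View pics/c1.png

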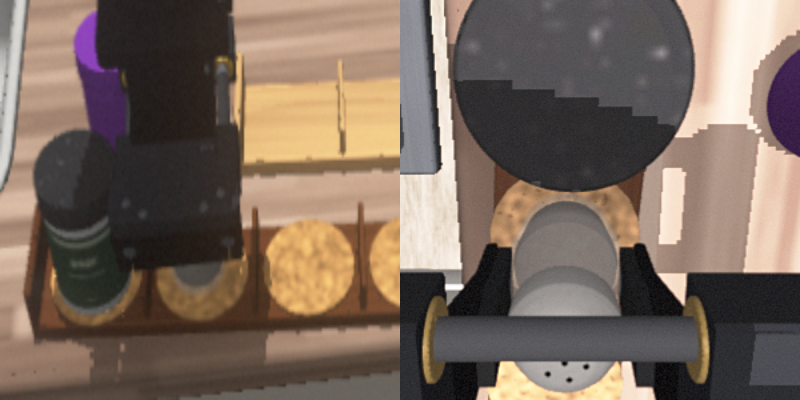

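The left crop (side view) shows the jaws round the pepper shaker at (190,250). The right crop (wrist view) shows it upright between the pads at (565,330); its body is waisted, which explains the smaller opening.

>>> play_rows --moves '[[[0,0,-8,0,0,0],[0,0,-16,0,0,0],[0,0,-20,0,0,0],[0,0,-12,0,0,0],[0,0,-4,0,0,0]]]'

```text
time_s: 19.8
position: [0.4438, 0.0281, 0.1297]
tcp_rot: [[-0.003, 1.0, 0.004], [1.0, 0.003, -0.001], [-0.001, 0.004, -1.0]]
force: [0.4, 0.2, -1.4]
opening: 0.436
grasp_force: 29.6
```

>>> play_rows --moves '[[[-15,10,0,0,0,0],[-30,20,0,0,0,0],[-30,20,0,0,0,0],[-30,20,0,0,0,0],[-25,17,0,0,0,0]]]'

```text
time_s: 20.3
position: [0.5317, -0.1047, 0.1274]
tcp_rot: [[-0.002, 1.0, 0.001], [1.0, 0.002, -0.001], [-0.001, 0.001, -1.0]]
force: [0.2, -0.7, -0.9]
opening: 0.432
grasp_force: 29.6
```

>>> play_rows --moves '[[[-14,11,0,0,0,0],[-8,6,0,0,0,0],[0,0,0,0,0,0],[0,0,0,0,0,0]]]'

```text
time_s: 20.7
position: [0.546, -0.123, 0.1275]
tcp_rot: [[-0.003, 1.0, -0.002], [1.0, 0.003, 0.001], [0.001, -0.002, -1.0]]
force: [-0.2, 0.6, -1.2]
opening: 0.433
grasp_force: 29.6
```

>>> play_rows --moves '[[[0,-1,15,0,0,0],[0,0,20,0,0,0],[0,0,15,0,0,0],[0,0,7,0,0,0],[0,0,2,0,0,0]]]'

```text
time_s: 21.2
position: [0.545, -0.1224, 0.0685]
tcp_rot: [[-0.004, 1.0, -0.002], [1.0, 0.004, 0.001], [0.001, -0.002, -1.0]]
force: [-0.4, -0.3, -0.2]
opening: 0.433
grasp_force: 29.6
```

>>> play_rows --moves '[[[0,0,1,0,0,0],[0,0,1,0,0,0],[0,0,0,0,0,0]]]'

```text
time_s: 21.5
position: [0.5464, -0.1235, 0.0678]
tcp_rot: [[-0.003, 1.0, 0.001], [1.0, 0.003, -0.0], [-0.0, 0.001, -1.0]]
force: [-0.9, -0.6, -0.8]
opening: 0.438
grasp_force: 29.6
```

>>> play_rows --moves '[[[0,0,0.6,0,0,0],[0,0,0.5,0,0,0],[0,0,0,0,0,0]]]'

```text
time_s: 21.8
position: [0.5461, -0.1235, 0.0663]
tcp_rot: [[-0.003, 1.0, 0.0], [1.0, 0.003, -0.0], [-0.0, 0.0, -1.0]]
force: [0.1, 0.4, -0.8]
opening: 0.438
grasp_force: 29.6
```

>>> play_rows --moves '[[[0,0,0.6,0,0,0],[0,0,0.4,0,0,0],[0,0,0,0,0,0]]]'

```text
time_s: 22.1
position: [0.5461, -0.1235, 0.0654]
tcp_rot: [[-0.003, 1.0, 0.0], [1.0, 0.003, -0.0], [-0.0, 0.0, -1.0]]
force: [-1.7, 0.5, 1.9]
opening: 0.432
grasp_force: 29.8
```

>>> play_rows --moves '[[[0,0,0,0,0,0],[0,0,0,0,0,0],[0,0,0,0,0,0],[0,0,0,0,0,0],[0,0,0,0,0,0]]]' --fingers 1

```text
time_s: 22.6
position: [0.5461, -0.1235, 0.0651]
tcp_rot: [[-0.003, 1.0, -0.0], [1.0, 0.003, 0.0], [0.0, -0.0, -1.0]]
force: [0.0, -0.1, 1.2]
opening: 0.805
grasp_force: 0.0
```

>>> play_rows --moves '[[[0,0,-20,0,0,0],[0,0,-30,0,0,0],[0,0,-30,0,0,0],[0,0,-20,0,0,0],[0,0,0,0,0,0]]]'

```text
time_s: 23.1
position: [0.548, -0.1243, 0.1681]
tcp_rot: [[-0.003, 1.0, 0.006], [1.0, 0.003, -0.003], [-0.003, 0.006, -1.0]]
force: [-1.0, 0.0, 0.8]
opening: 0.999
grasp_force: 0.0
```

>>> play_rows --moves '[[[35,-15,0,0,0,0],[45,-20,0,0,0,0],[45,-20,0,0,0,0],[45,-20,0,0,0,0],[35,-17,0,0,0,0]]]'

```text
time_s: 23.6
position: [0.4509, 0.0832, 0.164]
tcp_rot: [[-0.003, 1.0, -0.003], [1.0, 0.003, 0.001], [0.001, -0.003, -1.0]]
force: [0.5, 0.8, -1.1]
opening: 1.001
grasp_force: 0.0
```

>>> play_rows --moves '[[[19,-9,0,0,0,0],[0,0,0,0,0,0],[0,0,0,0,0,0]]]'

```text
time_s: 23.9
position: [0.4443, 0.1003, 0.1646]
tcp_rot: [[-0.004, 1.0, -0.001], [1.0, 0.004, -0.0], [-0.0, -0.001, -1.0]]
force: [0.2, -0.6, 0.3]
opening: 0.999
grasp_force: 0.0
```

```bash
python3 chk.py c pepper_shaker pepper_tin
```

```text
state [0.4443 0.1003 0.1646] [ 0.2 -0.6  0.3]
top pepper_shaker 0.55 [ 0.5419 -0.1262] iou 0.77 rack [-0.0037  0.0346]
top pepper_tin 0.84 [0.4445 0.0989] iou 0.8 rack [-0.115   0.2532]
top pepper_tin 0.6 [0.5516 0.0795] iou 0.91 rack [-0.0069  0.2405]
top pepper_tin 0.4 [0.4424 0.0706] iou 0.2 rack [-0.1153  0.2249]
top pepper_tin 0.28 [ 0.5389 -0.0426] iou 0.25 rack [-0.012   0.1179]
side pepper_shaker 0.86 [ 0.5484 -0.1241] iou 0.83 rack [0.0026 0.0371]
side pepper_tin 0.64 [0.4426 0.1014] iou 0.86 rack [-0.1169  0.2556]
side pepper_tin 0.57 [0.5432 0.0818] iou 0.72 rack [-0.0153  0.2423]
wrist pepper_tin 0.8 [0.4439 0.1026] iou 0.97 rack [-0.1158  0.257 ]
wrist pepper_tin 0.78 [0.5456 0.0901] iou 0.89 rack [-0.0134  0.2508]
```

>>> play_rows --moves '[[[1,0,17,0,0,0],[0,0,32,0,0,0],[0,0,33,0,0,0],[0,0,24,0,0,0],[0,0,0,0,0,0]]]'

```text
time_s: 24.85
position: [0.4426, 0.101, 0.0568]
tcp_rot: [[-0.003, 1.0, -0.006], [1.0, 0.003, 0.0], [0.0, -0.006, -1.0]]
force: [1.0, -0.3, 0.8]
opening: 1.002
grasp_force: 0.0
```

>>> play_rows --moves '[[[0,0,0,0,0,0],[0,0,0,0,0,0],[0,0,0,0,0,0],[0,0,0,0,0,0],[0,0,0,0,0,0]]]' --fingers -1

```text
time_s: 25.35
position: [0.4446, 0.1012, 0.0599]
tcp_rot: [[-0.003, 1.0, 0.001], [1.0, 0.003, -0.0], [-0.0, 0.001, -1.0]]
force: [-1.3, -0.3, 1.3]
opening: 0.627
grasp_force: 3.4
```

>>> play_rows --moves '[[[0,0,0,0,0,0],[0,0,0,0,0,0],[0,0,0,0,0,0],[0,0,0,0,0,0]]]'

```text
time_s: 25.75
position: [0.4446, 0.1012, 0.0598]
tcp_rot: [[-0.003, 1.0, 0.001], [1.0, 0.003, -0.0], [-0.0, 0.001, -1.0]]
force: [-0.8, 0.6, 6.7]
opening: 0.627
grasp_force: 30.0
```

>>> play_rows --moves '[[[0,0,-8,0,0,0],[0,0,-16,0,0,0],[0,0,-20,0,0,0],[0,0,-12,0,0,0],[0,0,-4,0,0,0]]]'

```text
time_s: 26.25
position: [0.4449, 0.1013, 0.1204]
tcp_rot: [[-0.003, 1.0, 0.002], [1.0, 0.003, -0.0], [-0.0, 0.002, -1.0]]
force: [-0.3, 0.5, -2.1]
opening: 0.62
grasp_force: 30.0
```

```bash
python3 - <<'E'
from h import *
p=bot.capture('side'); q=bot.capture('wrist')
a=cv2.resize(p['image'][170:340,130:300],(400,400))
b=cv2.resize(q['image'][100:400,200:500],(400,400))
cv2.imwrite('pics/c2.png',np.hstack([a,b]))
E
```

```text
(no output)
```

View pics/c2.png

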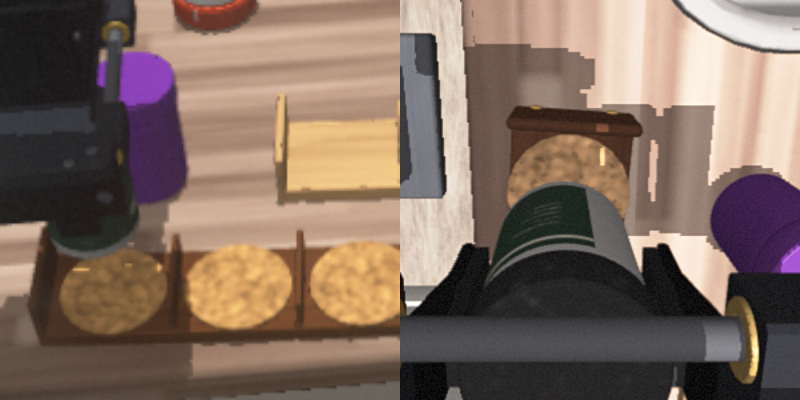

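The tin hangs upright in the jaws, at left crop (95,235) and right crop (570,300), with its mat left behind at (112,290). I'll carry on.

>>> play_rows --moves '[[[-15,10,0,0,0,0],[-29,20,0,0,0,0],[-30,21,0,0,0,0],[-30,21,0,0,0,0],[-24,18,0,0,0,0]]]'

```text
time_s: 26.85
position: [0.5353, -0.0282, 0.1181]
tcp_rot: [[-0.002, 1.0, -0.001], [1.0, 0.002, 0.0], [0.0, -0.001, -1.0]]
force: [0.0, -0.4, -1.7]
opening: 0.621
grasp_force: 30.0
```

>>> play_rows --moves '[[[-13,10,0,0,0,0],[-7,5,0,0,0,0],[0,0,0,0,0,0],[0,0,0,0,0,0]]]'

```text
time_s: 27.25
position: [0.5482, -0.0452, 0.1186]
tcp_rot: [[-0.004, 1.0, -0.003], [1.0, 0.004, 0.001], [0.001, -0.003, -1.0]]
force: [0.2, 0.2, -1.2]
opening: 0.623
grasp_force: 30.0
```

>>> play_rows --moves '[[[0,0,15,0,0,0],[0,0,20,0,0,0],[0,0,15,0,0,0],[0,0,6,0,0,0],[0,0,0,0,0,0]]]'

```text
time_s: 27.75
position: [0.5485, -0.0452, 0.0625]
tcp_rot: [[-0.004, 1.0, -0.003], [1.0, 0.004, 0.001], [0.001, -0.003, -1.0]]
force: [-0.6, 0.6, -0.2]
opening: 0.622
grasp_force: 30.0
```

>>> play_rows --moves '[[[0,0,1,0,0,0],[0,0,1,0,0,0],[0,0,0,0,0,0]]]'

```text
time_s: 28.05
position: [0.5501, -0.0465, 0.0617]
tcp_rot: [[-0.003, 1.0, 0.001], [1.0, 0.003, -0.0], [-0.0, 0.001, -1.0]]
force: [-0.8, -0.7, -1.7]
opening: 0.624
grasp_force: 30.0
```

>>> play_rows --moves '[[[0,0,1,0,0,0],[0,0,1,0,0,0],[0,0,1,0,0,0],[0,0,0,0,0,0]]]'

```text
time_s: 28.45
position: [0.5497, -0.0465, 0.058]
tcp_rot: [[-0.003, 1.0, -0.0], [1.0, 0.003, 0.0], [0.0, -0.0, -1.0]]
force: [0.2, -0.3, -1.2]
opening: 0.626
grasp_force: 30.0
```

>>> play_rows --moves '[[[0,0,0.7,0,0,0],[0,0,0,0,0,0]]]'

```text
time_s: 28.65
position: [0.5497, -0.0465, 0.0573]
tcp_rot: [[-0.003, 1.0, -0.0], [1.0, 0.003, 0.0], [0.0, -0.0, -1.0]]
force: [-0.2, 0.3, -1.6]
opening: 0.624
grasp_force: 30.0
```

>>> play_rows --moves '[[[0,0,0.5,0,0,0],[0,0,0.4,0,0,0],[0,0,0,0,0,0]]]'

```text
time_s: 28.95
position: [0.5498, -0.0465, 0.0569]
tcp_rot: [[-0.003, 1.0, 0.0], [1.0, 0.003, -0.0], [-0.0, 0.0, -1.0]]
force: [-1.1, 0.2, 3.2]
opening: 0.622
grasp_force: 30.0
```

Contact. Now I'll release, rise and check.

>>> play_rows --moves '[[[0,0,0,0,0,0],[0,0,0,0,0,0],[0,0,0,0,0,0],[0,0,0,0,0,0],[0,0,0,0,0,0]]]' --fingers 1

```text
time_s: 29.45
position: [0.5499, -0.0465, 0.0565]
tcp_rot: [[-0.003, 1.0, 0.0], [1.0, 0.003, -0.0], [-0.0, 0.0, -1.0]]
force: [0.5, 0.5, 0.1]
opening: 0.966
grasp_force: 0.0
```

>>> play_rows --moves '[[[0,0,-20,0,0,0],[0,0,-30,0,0,0],[0,0,-35,0,0,0],[0,0,-35,0,0,0],[0,0,-20,0,0,0]]]'

```text
time_s: 29.95
position: [0.5509, -0.0467, 0.1993]
tcp_rot: [[-0.003, 1.0, 0.004], [1.0, 0.003, -0.001], [-0.001, 0.004, -1.0]]
force: [0.3, 0.2, 0.3]
opening: 0.998
grasp_force: 0.0
```

>>> play_rows --moves '[[[45,-20,0,0,0,0],[48,-10,0,0,0,0],[48,-10,0,0,0,0],[48,0,0,0,0,0],[48,0,0,0,0,0]]]'

```text
time_s: 30.45
position: [0.5084, 0.1921, 0.1967]
tcp_rot: [[-0.003, 1.0, 0.0], [1.0, 0.003, -0.0], [-0.0, 0.0, -1.0]]
force: [0.7, -0.6, 0.1]
opening: 0.997
grasp_force: 0.0
```

```bash
python3 chk.py d spice_jar flour_shaker pepper_shaker pepper_tin
```

```text
state [0.5084 0.1921 0.1967] [ 0.7 -0.6  0.1]
top spice_jar 0.85 [ 0.539 -0.278] iou 0.92 rack [ 0.0027 -0.117 ]
top flour_shaker 0.92 [ 0.5439 -0.2015] iou 0.92 rack [ 0.0029 -0.0404]
top flour_shaker 0.62 [0.4427 0.0789] iou 0.74 rack [-0.1154  0.2332]
top pepper_shaker 0.71 [ 0.5424 -0.126 ] iou 0.8 rack [-0.0033  0.0349]
top pepper_tin 0.69 [ 0.55   -0.0487] iou 0.94 rack [-0.0004  0.1125]
top pepper_tin 0.65 [0.5523 0.0795] iou 0.92 rack [-0.0061  0.2406]
side flour_shaker 0.96 [ 0.5435 -0.1999] iou 0.98 rack [ 0.0024 -0.0389]
side flour_shaker 0.22 [ 0.3666 -0.0474] iou 0.44 rack [-0.1836  0.1024]
side pepper_shaker 0.7 [ 0.5476 -0.1237] iou 0.8 rack [0.0018 0.0375]
side pepper_shaker 0.66 [ 0.4805 -0.1469] iou 0.16 rack [-0.0637  0.0102]
side pepper_tin 0.98 [ 0.5486 -0.0462] iou 0.96 rack [-0.0021  0.1149]
side pepper_tin 0.94 [0.5418 0.0824] iou 0.93 rack [-0.0168  0.2428]
wrist pepper_tin 0.66 [0.551  0.0939] iou 0.53 rack [-0.0083  0.2549]
```

View pics/d_side.png

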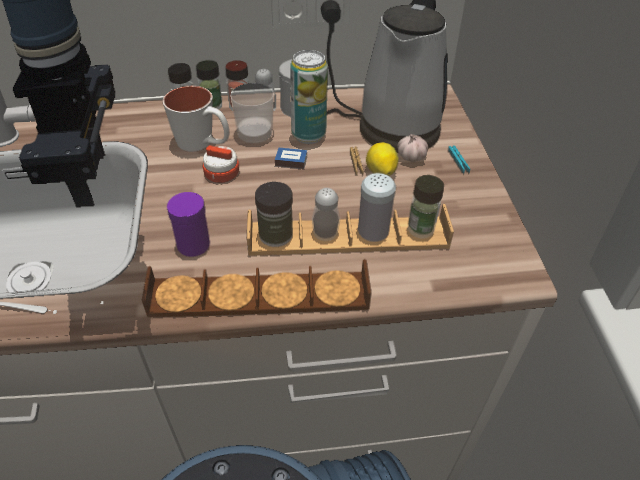

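All four stand upright in the light rack, in the original order: tin (275,215), pepper shaker (326,215), flour shaker (376,210) and spice jar (425,208). The mats are left behind and the arm is clear.

```bash
python3 -c "
from rig import bot
print(bot.hand_in())"
```

```text
the job is handed in; nothing more can be done
None
```

All four containers stand upright in the new rack in their original order, within about 4 mm of the compartment centres by my camera fits; the job is handed in, but the simulator returned no verdict.

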